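Open the battery dock's gate and hold it wide

TASK

The round screw tin stands in the way of the battery dock's green gate: slide it along the bench, without lifting or tipping it, until it stands wholly inside the yellow circle. Then squeeze the red catch fully in, and only after it the blue one (each stays in when squeezed), and swing the gate (its orange post is the handle) out over its click-stop until it is wide open, about square to the dock's front or a little beyond. The gate is sprung, so finish with the gripper still holding it wide open, not letting go; leave the motor, the tape roll and the charger alone.

Things in the scene. Friction and masses are not known exactly. Their poses are not given: they have to be found in the camera images.
- dock: battery dock: fixed open-topped black bin 240 wide (y), 170 deep (x), 85 high, silver packs inside, aluminium rail (top 88 high) over its front opening, green gate in front. Origin on the bench under the middle of the shut gate's plane; -x is its front (to the robot), +y the hinge side. A 4 mm sill plate with a brass detent dome (18 high) lies in front: x -55 to 7, y 28 to 108.
- gate (a joint): gate angle, rad: 0 shut, grows as the free end swings out to the dock's -x side (clockwise from above), stop 1.75. Panel 190 long, 12 thick, 22 to 74 high, studs to 98. Locked until both catches are in about 8 mm. A spring closes it (1.4 N at the post when wide); a click-stop resists at 0.4 to 0.78 rad (up to 3 N at the post); let go beyond it, the gate springs back onto it.
- gate_hinge (a point): point on the gate's upright hinge axis, 110 above the bench (in the dock's frame at x 0, y +90). Moves with the dock only.
- handle (a point): grip point of the gate's orange upright round post, diameter 16, top at 125 above the bench, free from 70 up; this point is on its axis 110 above the bench. It lies 165 along the gate from the hinge and stands 45 in front of the panel's plane (gate shut: dock x -45, y -75). Moves with the gate.
- red_catch (a joint): travel of each of the red catch's two tabs, m: 0 out (locked), 0.012 fully squeezed together; it stays where it is left (friction, about 7 N for the pair). The two tabs are geared together.
- red_grip (a point): pinch point of the red catch: midway between its two upright red tabs, 125 above the bench. Tabs stand side by side along the dock's y, outer faces 48 apart (24 when squeezed), each 24 deep in x, 8 thick, tops 137 high, on a base 93 high, 66 wide. On the rail, 30 behind the gate's plane, at dock y +40 or -55; red and blue may be either.
- blue_catch (a joint): the same for the blue catch: 0 out, 0.012 fully squeezed; stays where it is left.
- blue_grip (a point): where to pinch the blue catch: as for the red one, midway between its two blue tabs, 125 above the bench.
- tin: round screw tin, steel with a white lid, diameter 100, height 40, 0.25 to 0.5 kg, too wide to grasp; origin at the centre of its underside
- spot: flat yellow circle on the bench, outer diameter 150, to the dock's -y side of the gate; origin at its centre on the bench
- motor: bystander: black drone motor, diameter 42, height 50, origin at the centre of its underside
- tape: bystander: blue tape roll lying flat, outer diameter 70, height 22, origin at the centre of its underside
- charger: bystander: black charger 75 x 50 x 30 (36 at its knob), origin at the centre of its underside
Not all that is in view belongs to the job. What is meant by the tin is not black, brown or purple, and is the larger of those in its own colour.

How it is judged (in metres and radians):
On the way, in this order (a step that is already met when the one before it is completed fails the run):
1. the tin stands still inside the yellow circle, both catches still out (horizontal distance between tin and spot below 0.028 m and linear speed of tin below 0.02 m/s and value of joint each of red_catch, blue_catch below 0.004 m), for 0.2 s.
2. the red catch is fully squeezed while the blue one is still out (value of joint red_catch above 0.0095 m and value of joint blue_catch below 0.004 m), for 0.1 s.
3. the blue catch is fully squeezed too (value of joint each of red_catch, blue_catch above 0.0095 m and value of joint gate below 0.3 rad), for 0.1 s.
4. the gate has been swung past its click-stop (value of joint gate above 0.9 rad), for 0.1 s.
At the end, for the whole second after the job is handed in: For the last second the gate stands still at 1.42 rad or more (stop at 1.75), held by the fingers (0.7 N or more), with no loose thing touching it; both catches are in by 8.5 mm or more; the tin stands flat and still, its centre within 28 mm of the circle's (value of joint gate between 1.42 and 1.76 rad and velocity of joint gate between -0.1 and 0.1 rad/s and contact force between the fingers and gate above 0.7 N and contact force between each of tin, motor, tape, charger and gate below 0.2 N and horizontal distance between tin and spot below 0.028 m and linear speed of tin below 0.02 m/s and angle between tin's own z axis and vertical below 0.1 rad and value of joint each of red_catch, blue_catch above 0.0085 m); the arm keeps its last pose, push and grip.
It fails at once if the blue catch squeezed before the red one (value of joint blue_catch above 0.007 m and value of joint red_catch below 0.007 m).
It fails at once if the tin lifted or tipped (height (world z) of tin above 0.025 m or angle between tin's own z axis and vertical above 0.35 rad).
It fails at once if the motor moved by more than 30 mm (distance of motor from where it was at the start of the episode above 0.03 m).
It fails at once if the tape moved by more than 30 mm (distance of tape from where it was at the start of the episode above 0.03 m).
It fails at once if the charger moved by more than 30 mm (distance of charger from where it was at the start of the episode above 0.03 m).
It also fails if it takes over 67 s, if anything falls off the work surface, if the arm or the gripper's body presses on something with over 40 N, if the wrist force passes 120 N, or if a joint passes its speed limit or range.

ROBOT

A 6-joint arm with a two-finger parallel gripper is mounted at the origin on the work surface. World frame = base frame: x ahead of the robot, y to its left, z up, the work surface at z = 0. Lengths are in m, angles in degrees, forces in N, time in s.
With the tool pointing down it reaches from about 0.375 to 0.9 m from the base axis. Payload 3.1 kg.
Tool frame: the origin (TCP) lies at the very end of the fingers, on their centre line; the grasp point (between the pads) lies behind it (bot.grip_depth is the z of the grasp point in the tool frame, in m); z points along the fingers, y is the direction in which the jaws open and shut (so a half turn about z gives the same grasp; the last joint's range is limited). The gripper opens to 87 mm and grips with 3 to 60 N. Pads are 19 mm wide; open, the fingers measure 117 mm over their backs; the gripper's body (75 mm by 190 mm) begins 51 mm behind the grasp point.
Start: joints at [66.205, 30.224, 82.088, -0, 67.689, -10.227], TCP at [0.147, 0.608, 0.223] pointing down, gripper open.
Joint ranges: [-176.69, 176.69], [-43.24, 126.21], [12.49, 139.97], [-82, 262], [0, 151.66], [-163.58, 163.58]. Speed limits (degrees/s): [159.86, 159.86, 180, 180, 180, 180].

INTERFACE

Orientations are given as a 3x3 rotation matrix whose columns are the frame's x, y, z axes.
In Python, from rig import bot, vision gives the robot as it stands. The module is installed in compiled form; this text tells all that it offers.
- The arm moves only by the shell command python3 -m jog 'ROWS'. ROWS is JSON, a list of rows, each a list of 3 entries, a list of its own where there are three numbers: the shift along the tool's x, y, z in mm, then the turn, a rotation vector about the tool's x, y, z in degrees, then the closure, from 0 (fully open) to 1 (shut). In form: [[[dx, dy, dz], [wx, wy, wz], fingers], ...]. A call has 1 to 12 rows; each row is the pose to reach, as a shift and turn from the pose commanded when the call began, along the tool's axes at that moment; what a row does not reach only later rows make up. A row lasts 1/12 s, in which the tool goes at most 41.7 mm and 7.16 degrees, less where a joint would pass 70% of its speed; a pose out of reach is approached as far as the arm can. A call with a gripper value outside its range is refused whole. The fingers move at their own pace and stop on an object; the grip force is fixed at half the most. Time passes only in rows, so rows that repeat a pose let the fingers close. It gives the time, the measured TCP pose, the force and the opening at its end, in the units of the state.
- bot.read_state(): the state, without advancing time (a new reading comes with each control period).
- vision.capture(name): name is "scene" or "top"; returns the picture (384x512x3 uint8, red, green, blue); there is no depth.
- vision.camera_info(name): a dict with "intrinsics" (3x3 intrinsics, pixels), "dist" ([k1, k2, p1, p2, k3] as OpenCV has them; the pictures are not rectified), "camera_from_world" (4x4, takes a point from world to camera coordinates). Camera axes: x right, y up, looking along -z (the intrinsics and any distortion apply to the point x, -y, -z); pixel columns grow to the right and rows downward; lengths in m; the calibration is good to about 2 mm. A picture is of the moment at which its call begins. camera_info takes no time and is no camera call.
- bot.hand_in(): hands the job in, once; it reports no verdict.
The state is a dict: "time_s": time; "joint_positions": joint angles; "qvel": joint speeds; "tau": joint torques, N m; "position": TCP position; "tcp_rot": TCP orientation; "force": force on the tool from outside, world axes, zero at the start; "moment": the same for the moment, N m; "opening": opening from 0.0 (shut) to 1.0 (fully open).
Only numpy, scipy, OpenCV 4.12 (cv2) and the standard library are available. Lean on these libraries where they do the work, as an engineer would, in place of code of your own. Each camera call takes 0.05 s, during which the arm holds its last target. There are 200 camera calls.

## Working session

There is one attempt and no reset: what is moved stays moved. The work goes in short steps, Python scripts to look and compute and a shell command to move; the robot and the scene stay as the last step left them, time stands still between calls to the robot, and variables do not carry over. Pictures are saved under pics/ and viewed, about 8 in all and at most 12, crops included, and the job is handed in when it is done.

```bash
mkdir -p pics; python3 - <<'E'
from rig import bot,vision
import cv2,numpy as np
for n in("scene","top"):
    cv2.imwrite(f"pics/{n}0.png",cv2.resize(vision.capture(n)[:,:,::-1],(768,576),interpolation=cv2.INTER_CUBIC))
    c=vision.camera_info(n);print(n,c["intrinsics"],c["dist"],np.round(c["camera_from_world"],3).tolist())
s=bot.read_state();print(s["position"],np.round(s["tcp_rot"],3).tolist(),s["opening"],bot.grip_depth,s["time_s"])
E
```

```text
scene [[478.35001486   0.         258.37287216]
 [  0.         478.35001486 198.03246735]
 [  0.           0.           1.        ]] [-0.17181461  0.          0.          0.          0.        ] [[-0.302, 0.953, -0.017, 0.12], [-0.625, -0.184, 0.758, 0.289], [0.719, 0.24, 0.652, -1.648], [0.0, 0.0, 0.0, 1.0]]
top [[448.39253871   0.         254.42600114]
 [  0.         448.39253871 193.67180644]
 [  0.           0.           1.        ]] [-0.12440965  0.          0.          0.          0.        ] [[-0.013, -1.0, 0.0, 0.079], [0.986, -0.013, 0.167, -0.577], [-0.167, 0.003, 0.986, -1.013], [0.0, 0.0, 0.0, 1.0]]
[0.14634859 0.60695896 0.22168763] [[-0.972, 0.235, -0.001], [0.235, 0.972, -0.002], [0.0, -0.002, -1.0]] 0.9992402650133626 -0.0187 0.1
```

View pics/scene0.png

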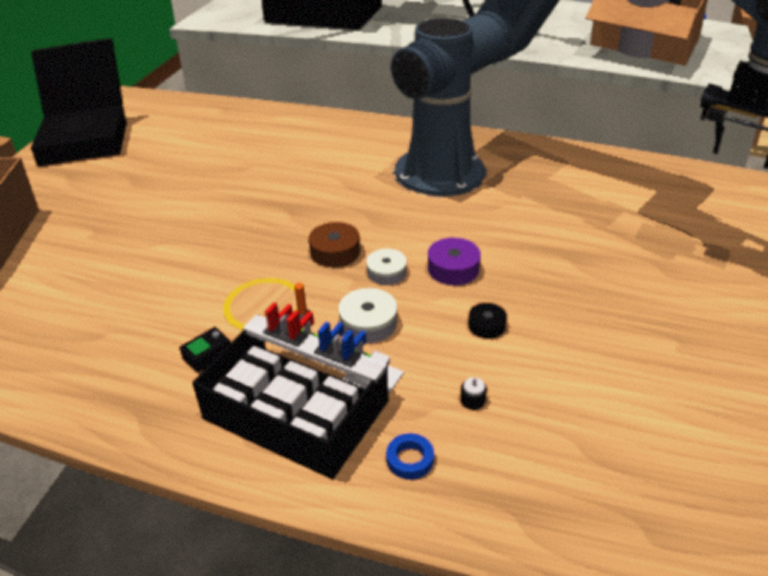

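View pics/top0.png

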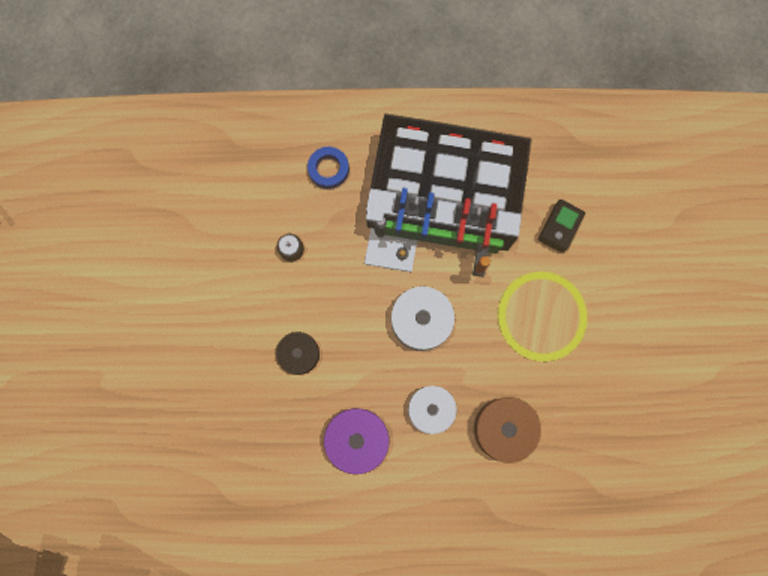

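```bash
cat > h.py <<'E'
from rig import bot,vision
import cv2,numpy as np
def ray(n,uv,z):
    c=vision.camera_info(n);T=np.array(c["camera_from_world"])
    p=cv2.undistortPoints(np.array(uv,float).reshape(-1,1,2),np.array(c["intrinsics"]),np.array(c["dist"])).reshape(-1,2)
    d=np.c_[p[:,0],-p[:,1],-np.ones(len(p))]@T[:3,:3]; C=-T[:3,:3].T@T[:3,3]
    return C+d*((z-C[2])/d[:,2])[:,None]
def comps(m,mn):
    n,l,s,c=cv2.connectedComponentsWithStats(m.astype(np.uint8))
    return [(s[i],c[i],l==i) for i in range(1,n) if s[i,4]>=mn]
def proj(n,P):
    c=vision.camera_info(n);T=np.array(c["camera_from_world"]);q=np.atleast_2d(P)@T[:3,:3].T+T[:3,3]
    return cv2.projectPoints((q*[1,-1,-1]).reshape(-1,1,3),np.zeros(3),np.zeros(3),np.array(c["intrinsics"]),np.array(c["dist"]))[0].reshape(-1,2)
E
python3 - <<'E'
from h import *
im=vision.capture("top");h=cv2.cvtColor(im,cv2.COLOR_RGB2HSV);H,S,V=[h[...,i].astype(int) for i in range(3)]
Y,X=np.mgrid[:384,:512]
M={"red":((H<6)|(H>174))&(S>150)&(V>80),"blue":(H>105)&(H<125)&(S>130)&(V>60),"orange":(H>6)&(H<16)&(S>190)&(V>110)&(Y<200)&(X>300),"yellow":(H>24)&(H<33)&(S>170)&(V>120),"white":(S<40)&(V>140)&(Y>180),"green":(H>45)&(H<75)&(S>120)}
for k,m in M.items():
    for s,c,l in comps(m,4):
        ys,xs=np.nonzero(l); t=ys<=ys.min()+1
        print(k,s.tolist(),np.round(c,1),"top",round(xs[t].mean(),1),ys.min())
        if k in("red","blue") and s[4]>20: print("   backtop@.137",ray("top",[[xs[t].mean(),ys.min()-.5]],.137).round(4))
        if k=="yellow": print("   ",ray("top",[[s[0]+s[2]/2-.5,s[1]+s[3]/2-.5]],0).round(4))
        if k=="white": print("   @.04",ray("top",[c],.04).round(4))
        if k=="orange": print("   @.125",ray("top",[c],.125).round(4))
        if k=="green":
            r=cv2.minAreaRect(np.c_[xs,ys].astype(np.float32));print("   ",r)
print("black/tape/charger/etc",ray("top",[[290/1.5,247/1.5]],.05).round(3),ray("top",[[562/1.5,226/1.5],[328/1.5,167/1.5]],.03).round(3))
print("small tin,brown,purple",ray("top",[[432/1.5,410/1.5],[508/1.5,430/1.5],[356/1.5,441/1.5]],.04).round(3))
E
```

```text
red [272, 84, 8, 3, 14] [275.5  85. ] top 274.8 84
red [300, 89, 9, 2, 12] [303.8  89.6] top 303.8 89
red [328, 93, 8, 3, 14] [331.4  94.2] top 330.4 93
red [309, 132, 5, 11, 39] [310.7 137.1] top 311.5 132
   backtop@.137 [[ 0.702  -0.0573  0.137 ]]
red [326, 136, 5, 10, 35] [328.2 140.6] top 329.0 136
   backtop@.137 [[ 0.6924 -0.0962  0.137 ]]
red [305, 146, 6, 15, 46] [307.4 152.7] top 308.3 146
   backtop@.137 [[ 0.6697 -0.049   0.137 ]]
red [322, 149, 6, 15, 53] [324.6 155.7] top 325.5 149
   backtop@.137 [[ 0.6625 -0.087   0.137 ]]
blue [206, 98, 26, 25, 297] [218.5 110.2] top 218.3 98
   backtop@.137 [[0.785  0.1505 0.137 ]]
blue [267, 126, 4, 10, 28] [268.7 130.4] top 269.2 126
   backtop@.137 [[0.7169 0.0367 0.137 ]]
blue [285, 129, 4, 10, 31] [286.5 133.4] top 287.0 129
   backtop@.137 [[ 0.7095 -0.0028  0.137 ]]
blue [264, 139, 5, 14, 40] [266.4 145.7] top 267.2 139
   backtop@.137 [[0.6868 0.0416 0.137 ]]
blue [282, 142, 5, 14, 43] [283.6 148.7] top 284.6 142
   backtop@.137 [[0.6794 0.0033 0.137 ]]
white [261, 191, 42, 42, 1303] [281.5 211.5] top 281.2 191
   @.04 [[0.5
[... 211 characters left out ...]
en [268, 149, 12, 6, 52] [273.4 151.6] top 271.9 149
    ((273.4807434082031, 151.5961456298828), (11.374736785888672, 4.510671138763428), 11.309932708740234)
green [285, 152, 19, 7, 87] [294.2 155.1] top 290.5 152
    ((294.17999267578125, 155.24000549316406), (18.243356704711914, 5.232590675354004), 8.13010311126709)
green [309, 156, 12, 6, 58] [314.7 158.6] top 313.8 156
    ((314.5, 158.5), (5.0, 11.0), 90.0)
green [327, 159, 9, 6, 45] [330.9 161.3] top 330.4 159
    ((331.0, 161.5), (5.0, 8.0), 90.0)
black/tape/charger/etc [[0.65  0.217 0.05 ]] [[ 0.685 -0.227  0.03 ]
 [ 0.791  0.158  0.03 ]]
small tin,brown,purple [[ 0.391 -0.004  0.04 ]
 [ 0.357 -0.122  0.04 ]
 [ 0.345  0.114  0.04 ]]
```

```bash
python3 - <<'E'
from h import *
a=vision.capture("top")[115:195,235:345];b=vision.capture("scene")[180:290,115:275]
a=cv2.resize(a,None,fx=4.8,fy=4.8,interpolation=cv2.INTER_CUBIC);b=cv2.resize(b,None,fx=4.8,fy=4.8,interpolation=cv2.INTER_CUBIC)
b=cv2.resize(b,(400,275));b=cv2.resize(vision.capture("scene")[185:245,145:255],(528,288),interpolation=cv2.INTER_CUBIC)
cv2.imwrite("pics/z1.png",np.vstack([cv2.resize(a,(412,300)),cv2.resize(b,(412,225))])[:,:,::-1].repeat(1,0))
im=vision.capture("top");
for r in range(128,165,2): print(r,im[r,304:314].tolist()[::2])
h=cv2.cvtColor(im,cv2.COLOR_RGB2HSV)
m=(h[...,0]>23)&(h[...,0]<34)&(h[...,1]>150)
m[:, :320]=0
ys,xs=np.nonzero(m);print(len(xs),xs.min(),xs.max(),ys.min(),ys.max())
print(im[175,320:328].tolist(), im[210,330:340].tolist())
E
```

```text
128 [[188, 192, 200], [192, 194, 200], [152, 149, 148], [49, 42, 38], [51, 51, 45]]
130 [[191, 192, 199], [191, 193, 198], [92, 88, 86], [51, 46, 46], [49, 46, 43]]
132 [[191, 193, 199], [189, 191, 195], [54, 50, 48], [97, 48, 43], [140, 59, 54]]
134 [[119, 116, 112], [134, 131, 128], [47, 45, 40], [147, 52, 51], [186, 61, 54]]
136 [[135, 136, 137], [107, 107, 104], [76, 62, 60], [178, 57, 49], [183, 64, 60]]
138 [[76, 75, 72], [75, 71, 69], [71, 51, 49], [188, 65, 58], [164, 61, 56]]
140 [[65, 60, 60], [65, 63, 60], [88, 49, 46], [189, 64, 58], [166, 70, 63]]
142 [[64, 61, 57], [64, 60, 55], [86, 49, 43], [129, 53, 47], [113, 64, 61]]
144 [[66, 60, 60], [65, 59, 55], [76, 44, 39], [77, 45, 40], [82, 75, 74]]
146 [[63, 61, 58], [77, 57, 52], [164, 59, 52], [140, 58, 54], [82, 79, 76]]
148 [[72, 69, 63], [94, 57, 55], [187, 63, 57], [144, 67, 63], [77, 74, 71]]
150 [[97, 92, 92], [135, 80, 76], [188, 66, 58], [170, 144, 140], [156, 158, 160]]
152 [[55, 51, 46], [136, 61, 55], [190, 64, 57], [68, 54, 48], [79, 74, 70]]
154 [[60, 64, 51], [163, 59, 52], [186, 67, 61], [52, 48, 42], [50, 46, 40]]
156 [[71, 72, 59], [187, 63, 55], [177, 78, 62], [76, 130, 58], [79, 139, 62]]
158 [[79, 80, 52], [189, 66, 60], [171, 81, 56], [100, 172, 76], [97, 169, 75]]
160 [[75, 52, 44], [134, 55, 50], [130, 67, 48], [70, 107, 54], [77, 128, 60]]
162 [[64, 55, 42], [74, 52, 46], [60, 59, 44], [54, 56, 39], [59, 61, 47]]
164 [[77, 70, 54], [63, 60, 49], [58, 57, 46], [59, 60, 47], [53, 58, 37]]
709 332 390 181 240
[[128, 82, 48], [181, 118, 56], [190, 131, 63], [191, 135, 65], [191, 133, 63], [191, 128, 64], [189, 133, 77], [190, 160, 109]] [[191, 160, 107], [186, 163, 98], [183, 179, 74], [194, 195, 76], [194, 194, 76], [196, 196, 78], [195, 193, 80], [194, 180, 98], [195, 172, 118], [192, 174, 118]]
```

View pics/z1.png

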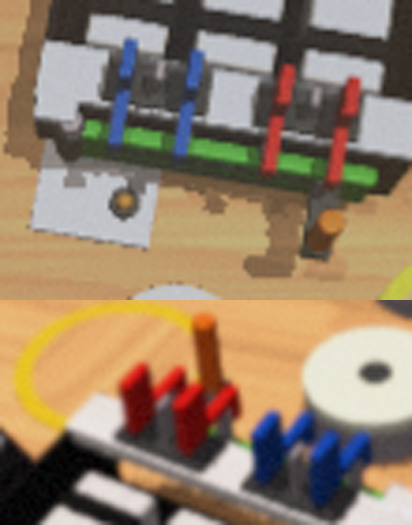

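```bash
python3 - <<'E'
from h import *
p=ray("top",[[310.7,137.1],[328.2,140.6],[268.7,130.4],[286.5,133.4]],.137)[:,:2]
R=p[:2].mean(0);B=p[2:].mean(0);print("R",R,"B",B,np.linalg.norm(R-B),np.linalg.norm(p[0]-p[1]),np.linalg.norm(p[2]-p[3]))
v=p[[2]]-p[[1]]; y=(B-R)/np.linalg.norm(B-R)   # dock +y = hinge side = blue side
x=np.array([y[1],-y[0]]);print("yaw",np.degrees(np.arctan2(x[1],x[0])))
o=(R+B)/2-y*(-7.5)-30*x/1000-y*0 
o=(R+B)/2+y*0.0075-x*0.030
D=lambda a,b:o+x*a/1000+y*b/1000
print("origin",o,"hinge",D(0,90),"handle",D(-45,-75),"handle meas",ray("top",[[323,173.5]],.125))
print("sill corners",[D(a,b).round(3) for a in(-55,7) for b in(28,108)])
print("spot",ray("top",[[361,210.5]],0))
P=[[*D(a,b),z] for a,b,z in [(-55,28,4),(-55,108,4),(-45,-75,125),(30,40,137),(30,-55,137),(-45,0,0)]]
P=np.array(P);P[:,2]/=1000
print(proj("top",P).round(1),proj("scene",P).round(1))
h=D(0,90);
for a in(0,.4,.8,1.2,1.5,1.6,1.7):
    c,s=np.cos(a),np.sin(a); 
    # shut: vector from hinge along gate = -y ; clockwise rot
    f=lambda q:np.array([c*q[0]+s*q[1],-s*q[0]+c*q[1]])
    d=f(np.array([-45,-165]));print(a,"handle",D(d[0],90+d[1]).round(4), d)
E
```

```text
R [ 0.68478368 -0.07443653] B [0.70179561 0.01832713] 0.09431066855121308 0.039673523341962835 0.040144855526786836
yaw -10.392001778017692
origin [ 0.66513461 -0.01526627] hinge [0.68136898 0.07325743] handle [ 0.60734412 -0.08091884] handle meas [[ 0.60850882 -0.08096914  0.125     ]]
sill corners [array([0.616, 0.022]), array([0.631, 0.101]), array([0.677, 0.011]), array([0.692, 0.09 ])]
spot [[ 0.5405142 -0.1922276  0.       ]]
[[274.1 181.3]
 [242.3 176. ]
 [323.  174. ]
 [277.4 131.9]
 [319.6 138.9]
 [285.8 179.6]] [[240.2 236.9]
 [268.7 247.5]
 [198.9 190.2]
 [223.3 220.6]
 [187.7 207.5]
 [228.7 236.9]]
0 handle [ 0.6073 -0.0809] [ -45. -165.]
0.4 handle [ 0.5531 -0.0399] [-105.70177121 -134.45123861]
0.8 handle [0.5192 0.0189] [-149.71555692  -82.67558295]
1.2 handle [0.5108 0.0864] [-170.09254814  -17.84727062]
1.5 handle [0.5223 0.1362] [-167.76984686   33.21563612]
1.6 handle [0.5294 0.1518] [-163.615666     49.79873332]
1.7 handle [0.538  0.1665] [-157.82669148   65.88425803]
```

```bash
cat > go.py <<'E'
import sys;from h import *
from scipy.spatial.transform import Rotation as Ro
# go.py x y z yaw(of tool y axis, deg, tool down) : shifts in tool axes
s=bot.read_state();R0=np.array(s["tcp_rot"]);p=np.array(s["position"])
x,y,z,a=map(float,sys.argv[1:5]);a=np.radians(a)
Y=np.array([np.cos(a),np.sin(a),0]);Z=np.array([0,0,-1.]);R=np.c_[np.cross(Y,Z),Y,Z]
print("t",s["time_s"],"p",p.round(4),"F",np.round(s["force"],1),"open",s["opening"],"j6",np.round(s["joint_positions"],0))
print("shift",(R0.T@(np.array([x,y,z])-p)*1000).round(1),"turn",np.degrees(Ro.from_matrix(R0.T@R).as_rotvec()).round(1))
E
python3 go.py .537 .096 .20 90
```

```text
t 0.35 p [0.1465 0.6074 0.2223] F [-0.4  0.5  0.2] open 0.9998906106067924 j6 [ 66.  30.  82.  -0.  68. -10.]
shift [-499.6 -405.5   22.5] turn [ -0.   -0.  -13.6]
```

```bash
python3 -m jog '[[[-500,-405,22],[0,0,-13.6],1],[[-500,-405,22],[0,0,-13.6],1],[[-500,-405,22],[0,0,-13.6],1],[[-500,-405,22],[0,0,-13.6],1],[[-500,-405,22],[0,0,-13.6],1],[[-500,-405,22],[0,0,-13.6],1],[[-500,-405,22],[0,0,-13.6],1],[[-500,-405,22],[0,0,-13.6],1],[[-500,-405,22],[0,0,-13.6],1],[[-500,-405,22],[0,0,-13.6],1],[[-500,-405,22],[0,0,-13.6],1],[[-500,-405,22],[0,0,-13.6],1]]'; python3 go.py .537 .096 .02 90
```

```text
time_s: 1.35
position: [0.4509, 0.2095, 0.2057]
tcp_rot: [[-1.0, -0.0, 0.001], [-0.0, 1.0, 0.0], [-0.001, 0.0, -1.0]]
force: [1.0, 0.5, 0.1]
opening: 0.173
t 1.35 p [0.4509 0.2095 0.2057] F [1.  0.5 0.1] open 0.17286941813518325 j6 [ 12.  22. 101.   0.  57. -78.]
shift [ -86.  -113.6  185.7] turn [0. 0. 0.]
```

```bash
python3 -m jog '[[[-86,-113,0],[0,0,0],1],[[-86,-113,0],[0,0,0],1],[[-86,-113,0],[0,0,0],1],[[-86,-113,0],[0,0,0],1],[[-86,-113,60],[0,0,0],1],[[-86,-113,100],[0,0,0],1],[[-86,-113,140],[0,0,0],1],[[-86,-113,165],[0,0,0],1],[[-86,-113,185],[0,0,0],1],[[-86,-113,185],[0,0,0],1]]'; python3 go.py .537 .096 .02 90
python3 - <<'E'
from h import *
cv2.imwrite("pics/a.png",cv2.resize(vision.capture("top")[120:260,190:400,::-1],None,fx=3,fy=3))
E
```

```text
time_s: 2.18
position: [0.5325, 0.0982, 0.0161]
tcp_rot: [[-1.0, -0.0, -0.009], [-0.0, 1.0, 0.0], [0.009, 0.0, -1.0]]
force: [-0.6, 0.1, 0.0]
opening: 0.008
t 2.1833 p [0.5325 0.0982 0.0161] F [-0.6  0.1  0. ] open 0.008184205494256332 j6 [ -1.  43. 102.  -0.  36. -91.]
shift [-4.4 -2.2 -4. ] turn [ 0.  -0.5  0. ]
```

View pics/a.png

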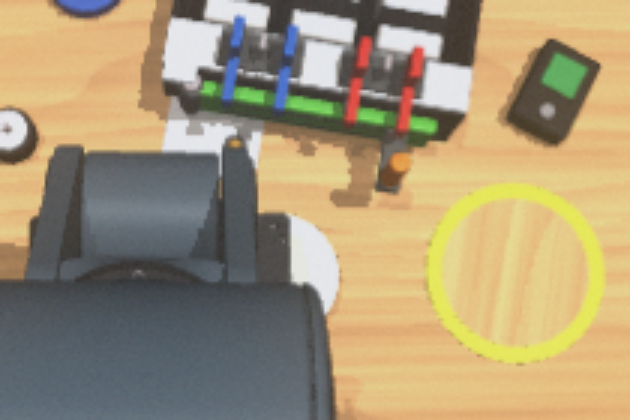

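```bash
python3 -m jog '[[[-4,-12,-4],[0,0,0],1],[[-4,-24,-4],[0,0,0],1],[[-4,-36,-4],[0,0,0],1],[[-4,-49,-4],[0,0,0],1],[[-5,-62,-4],[0,0,0],1],[[-5,-75,-4],[0,0,0],1],[[-6,-88,-4],[0,0,0],1],[[-6,-101,-4],[0,0,0],1],[[-6,-114,-4],[0,0,0],1],[[-7,-127,-4],[0,0,0],1],[[-7,-140,-4],[0,0,0],1],[[-7,-150,-4],[0,0,0],1]]'; python3 go.py .541 -.127 .02 90
cat > tin.py <<'E'
from h import *
im=vision.capture("scene");h=cv2.cvtColor(im,cv2.COLOR_RGB2HSV)
for s,c,l in comps((h[...,1]<60)&(h[...,2]>130)&(np.mgrid[:384,:512][0]>150),250):
    e=cv2.fitEllipse(cv2.convexHull(np.argwhere(l)[:,::-1].astype(np.float32)));print("scene",s.tolist(),ray("scene",[e[0]],.04).round(4))
cv2.imwrite("pics/b.png",cv2.resize(im[130:260,90:300,::-1],None,fx=3,fy=3))
im=vision.capture("top");h=cv2.cvtColor(im,cv2.COLOR_RGB2HSV)
for s,c,l in comps((h[...,1]<40)&(h[...,2]>140)&(np.mgrid[:384,:512][0]>180),250):
    print("top",s.tolist(),ray("top",[c],.04).round(4))
E
python3 tin.py
```

```text
time_s: 3.23
position: [0.5434, -0.053, 0.0265]
tcp_rot: [[-1.0, 0.002, 0.003], [0.002, 1.0, 0.0], [-0.003, 0.0, -1.0]]
force: [-0.1, 4.8, 4.7]
opening: 0.007
t 3.2333 p [ 0.5434 -0.053   0.0265] F [-0.1  4.8  4.7] open 0.0066554787543084476 j6 [ -17.   42.  102.    0.   37. -107.]
shift [  2.3 -74.    6.5] turn [ 0.   0.1 -0.1]
scene [163, 210, 106, 50, 964] [[ 0.6554 -0.0239  0.04  ]]
scene [151, 240, 27, 18, 296] [[ 0.7382 -0.1254  0.04  ]]
scene [175, 250, 28, 20, 330] [[ 0.7515 -0.0543  0.04  ]]
scene [202, 261, 28, 20, 354] [[0.7648 0.0173 0.04  ]]
scene [0, 295, 43, 50, 1211] [[ 1.0291 -0.3501  0.04  ]]
```

View pics/b.png

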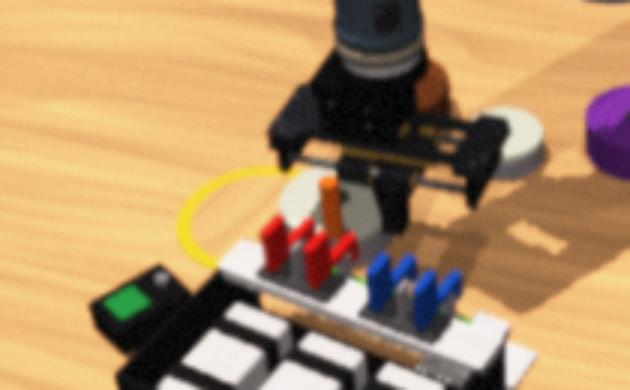

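```bash
python3 -m jog '[[[1,-10,4],[0,0,0],1],[[1,-20,5],[0,0,0],1],[[2,-30,6],[0,0,0],1],[[2,-40,6],[0,0,0],1],[[2,-48,6],[0,0,0],1],[[2,-55,6],[0,0,0],1],[[2,-60,6],[0,0,0],1],[[2,-65,6],[0,0,0],1],[[2,-69,6],[0,0,0],1],[[2,-71,6],[0,0,0],1],[[2,-72,6],[0,0,0],1],[[2,-72,6],[0,0,0],1]]'; python3 go.py .541 -.127 .02 90
python3 -m jog '[[[0,5,0],[0,0,0],1],[[0,20,0],[0,0,0],1],[[0,40,0],[0,0,0],1],[[0,70,0],[0,0,0],1],[[0,70,0],[0,0,0],1],[[0,70,-60],[0,0,0],0.2],[[0,70,-100],[0,0,0],0.2],[[0,70,-140],[0,0,0],0.2],[[0,70,-180],[0,0,0],0.2],[[-40,80,-200],[0,0,0],0.2],[[-40,80,-200],[0,0,0],0.2]]'; python3 tin.py; python3 go.py .685 -.074 .19 79.6
```

```text
time_s: 4.33
position: [0.5405, -0.1231, 0.0189]
tcp_rot: [[-1.0, -0.0, -0.001], [-0.0, 1.0, 0.001], [0.001, 0.001, -1.0]]
force: [-1.0, 4.6, 4.9]
opening: 0.007
t 4.3333 p [ 0.5405 -0.1231  0.0189] F [-1.   4.6  4.9] open 0.007321004974060925 j6 [ -24.   43.  100.    0.   37. -114.]
shift [-0.5 -3.8 -1.1] turn [ 0.1 -0.   0. ]
time_s: 5.25
position: [0.5873, -0.0451, 0.225]
tcp_rot: [[-1.0, -0.001, 0.015], [-0.001, 1.0, -0.005], [-0.015, -0.005, -1.0]]
force: [0.8, -1.1, 0.3]
opening: 0.374
scene [244, 166, 27, 18, 378] [[ 4.049e-01 -2.000e-04  4.000e-02]]
scene [160, 179, 36, 26, 700] [[ 0.5368 -0.1824  0.04  ]]
scene [163, 209, 106, 51, 956] [[ 0.6542 -0.0249  0.04  ]]
scene [151, 240, 27, 18, 295] [[ 0.7383 -0.1253  0.04  ]]
scene [175, 250, 28, 19, 325] [[ 0.7513 -0.0553  0.04  ]]
scene [202, 261, 28, 20, 351] [[0.7647 0.017  0.04  ]]
scene [0, 295, 43, 41, 954] [[ 1.0382 -0.4022  0.04  ]]
t 5.35 p [ 0.5842 -0.0446  0.2212] F [-0.7 -0.2 -0.2] open 0.4652802940251809 j6 [ -15.   27.   88.   -0.   64. -105.]
shift [-100.5  -29.5   32.1] turn [-0.1  0.5 10.5]
```

View pics/b.png

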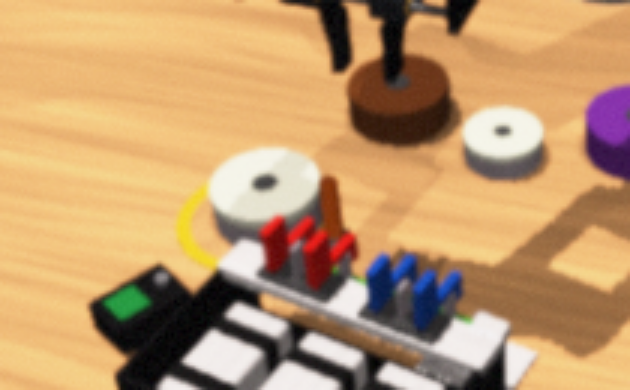

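```bash
python3 -m jog '[[[-35,-10,12],[0,0,4],0.2],[[-70,-20,22],[0,0,8],0.2],[[-100,-30,32],[0,0.5,10.5],0.2],[[-100,-30,32],[0,0.5,10.5],0.2],[[-100,-30,32],[0,0.5,10.5],0.2],[[-100,-30,32],[0,0.5,10.5],0.2]]'; python3 go.py .685 -.0745 .107 79.6; python3 - <<'E'
from h import *
print("tin hub",ray("scene",[[178.3,190.7]],.04))
cv2.imwrite("pics/c.png",cv2.resize(vision.capture("scene")[120:240,120:280,::-1],None,fx=4,fy=4))
E
```

```text
time_s: 5.85
position: [0.6785, -0.0735, 0.1842]
tcp_rot: [[-0.983, 0.182, -0.014], [0.182, 0.983, 0.002], [0.014, -0.001, -1.0]]
force: [-0.3, 0.1, 0.8]
opening: 0.787
t 5.85 p [ 0.6785 -0.0735  0.1842] F [-0.3  0.1  0.8] open 0.7872693075450545 j6 [-15.  37.  75.  -0.  69. -95.]
shift [-7.7  0.3 77.1] turn [-0.  -0.8 -0.1]
tin hub [[ 0.53272224 -0.1822982   0.04      ]]
```

View pics/c.png

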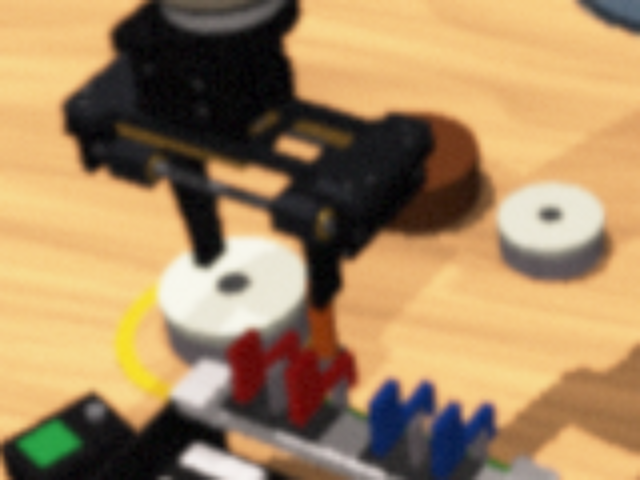

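```bash
python3 -m jog '[[[-8,0,20],[0,0,0],0.2],[[-8,0,40],[0,0,0],0.2],[[-8,0,60],[0,0,0],0.2],[[-8,0,72],[0,0,0],0.2],[[-8,0,76],[0,0,0],0.2],[[-8,0,76],[0,0,0],0.2],[[-8,0,76],[0,0,0],0.2]]'; python3 - <<'E'
from h import *
a=vision.capture("scene")[140:260,120:280,::-1];b=vision.capture("top")[100:220,230:390,::-1]
cv2.imwrite("pics/d.png",cv2.resize(np.hstack([a,b]),(800,300)))
E
python3 go.py .685 -.0745 .107 79.6
```

```text
time_s: 6.48
position: [0.6884, -0.075, 0.1115]
tcp_rot: [[-0.983, 0.181, -0.007], [0.181, 0.983, 0.0], [0.007, -0.001, -1.0]]
force: [-0.1, -0.4, 0.9]
opening: 0.799
t 6.5833 p [ 0.6891 -0.0752  0.1121] F [-0.3  0.3  0.5] open 0.7969471375402324 j6 [-15.  43.  76.  -0.  61. -95.]
shift [ 4.1 -0.1  5.1] turn [-0.1 -0.3 -0.1]
```

View pics/d.png

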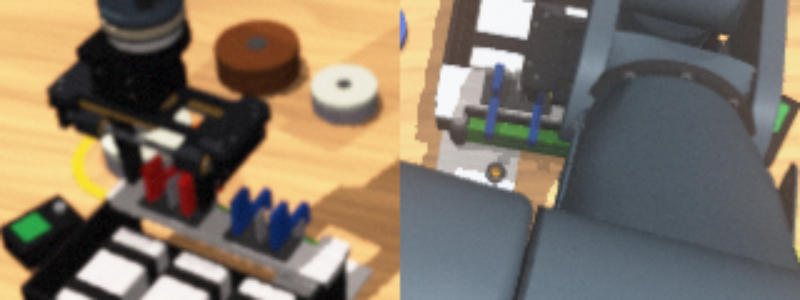

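```bash
python3 -m jog '[[[3,0,3],[0,0,0],0.5],[[3,0,3],[0,0,0],0.6],[[3,0,3],[0,0,0],1],[[3,0,3],[0,0,0],1],[[3,0,3],[0,0,0],1],[[3,0,3],[0,0,0],1],[[3,0,3],[0,0,0],1],[[3,0,3],[0,0,0],1],[[3,0,3],[0,0,0],1],[[3,0,3],[0,0,0],1]]';python3 go.py .685 -.0745 .107 79.6
```

```text
time_s: 7.42
position: [0.6854, -0.0743, 0.1079]
tcp_rot: [[-0.983, 0.182, -0.008], [0.182, 0.983, 0.001], [0.008, -0.001, -1.0]]
force: [-1.0, 1.0, 3.6]
opening: 0.241
t 7.4167 p [ 0.6854 -0.0743  0.1079] F [-1.   1.   3.6] open 0.24081981378222014 j6 [-15.  43.  77.  -0.  61. -95.]
shift [ 0.4 -0.2  0.9] turn [-0.  -0.5 -0.1]
```

```bash
python3 -m jog '[[[0,0,0],[0,0,0],0.2],[[0,0,0],[0,0,0],0.2],[[0,0,0],[0,0,0],0.2],[[0,0,0],[0,0,0],0.2],[[0,0,-25],[0,0,0],0.2],[[0,0,-50],[0,0,0],0.2],[[0,0,-50],[0,0,0],0.2],[[0,35,-50],[0,0,0],0.2],[[0,70,-50],[0,0,0],0.2],[[0,94,-50],[0,0,0],0.2],[[0,94,-50],[0,0,0],0.2],[[0,94,-50],[0,0,0],0.2]]';python3 go.py .7018 .0183 .109 79.6
python3 - <<'E'
from h import *
a=vision.capture("scene")[140:260,120:280,::-1]
cv2.imwrite("pics/e.png",cv2.resize(a,None,fx=4,fy=4,interpolation=cv2.INTER_CUBIC))
E
```

```text
time_s: 8.42
position: [0.7025, 0.0194, 0.1566]
tcp_rot: [[-0.984, 0.179, -0.009], [0.179, 0.984, 0.0], [0.009, -0.001, -1.0]]
force: [0.7, -0.1, -0.7]
opening: 0.8
t 8.4167 p [0.7025 0.0194 0.1566] F [ 0.7 -0.1 -0.7] open 0.800087263495525 j6 [ -7.  40.  73.  -0.  67. -87.]
shift [ 0.  -1.1 47.6] turn [-0.1 -0.5  0.1]
```

View pics/e.png

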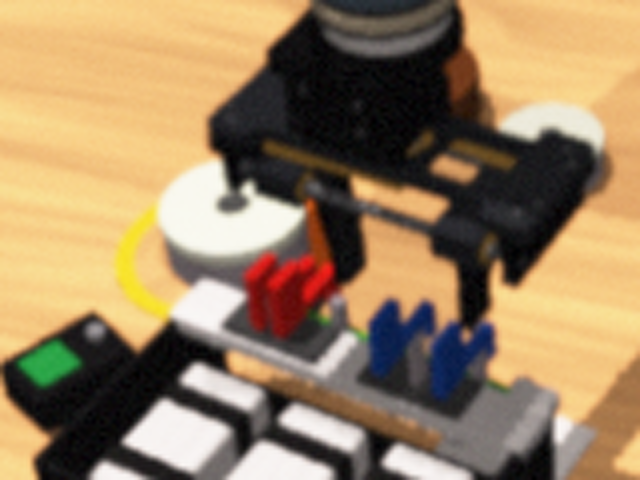

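```bash
python3 -m jog '[[[0,-1,16],[0,0,0],0.2],[[0,-1,32],[0,0,0],0.2],[[0,-1,44],[0,0,0],0.2],[[0,-1,48],[0,0,0],0.2],[[0,-1,48],[0,0,0],0.2],[[0,-1,48],[0,0,0],0.6],[[0,-1,48],[0,0,0],1],[[0,-1,48],[0,0,0],1],[[0,-1,48],[0,0,0],1],[[0,-1,48],[0,0,0],1],[[0,-1,48],[0,0,0],1],[[0,-1,48],[0,0,0],1]]';python3 -m jog '[[[0,0,0],[0,0,0],1],[[0,0,0],[0,0,0],1]]'; python3 go.py .7018 .0183 .109 79.6
```

```text
time_s: 9.47
position: [0.7031, 0.0189, 0.1104]
tcp_rot: [[-0.983, 0.182, -0.006], [0.182, 0.983, 0.003], [0.006, 0.002, -1.0]]
force: [0.6, 5.4, 2.3]
opening: 0.358
time_s: 9.63
position: [0.7032, 0.0189, 0.1106]
tcp_rot: [[-0.983, 0.182, -0.006], [0.182, 0.983, 0.003], [0.006, 0.002, -1.0]]
force: [0.9, 5.8, 1.6]
opening: 0.236
t 9.6333 p [0.7032 0.0189 0.1106] F [0.9 5.8 1.6] open 0.23648553737623337 j6 [ -8.  43.  75.   0.  62. -87.]
shift [ 1.2 -0.8  1.6] turn [ 0.1 -0.4 -0.1]
```

```bash
python3 -m jog '[[[0,0,0],[0,0,0],0.2],[[0,0,0],[0,0,0],0.2],[[0,0,0],[0,0,0],0.2],[[0,0,0],[0,0,0],0.2],[[0,0,-25],[0,0,0],0.2],[[0,0,-50],[0,0,0],0.2],[[0,0,-60],[0,0,0],0.2],[[35,-35,-60],[0,0,0],0.2],[[60,-60,-60],[0,0,0],0.2],[[76,-90,-60],[0,0,0],0.2],[[76,-115,-60],[0,0,0],0.2],[[76,-115,-60],[0,0,0],0.2]]';python3 go.py .608 -.081 .095 79.6
python3 - <<'E'
from h import *
a=vision.capture("scene")[140:260,120:280,::-1]
cv2.imwrite("pics/f.png",cv2.resize(a,None,fx=4,fy=4,interpolation=cv2.INTER_CUBIC))
E
```

```text
time_s: 10.63
position: [0.6052, -0.0868, 0.1702]
tcp_rot: [[-0.983, 0.186, -0.01], [0.186, 0.983, -0.002], [0.009, -0.003, -1.0]]
force: [0.4, 0.6, -0.4]
opening: 0.799
t 10.6333 p [ 0.6052 -0.0868  0.1702] F [ 0.4  0.6 -0.4] open 0.7992963494504096 j6 [-18.  33.  87.  -0.  61. -98.]
shift [-2.4  6.5 75.1] turn [-0.2 -0.5 -0.3]
```

View pics/f.png

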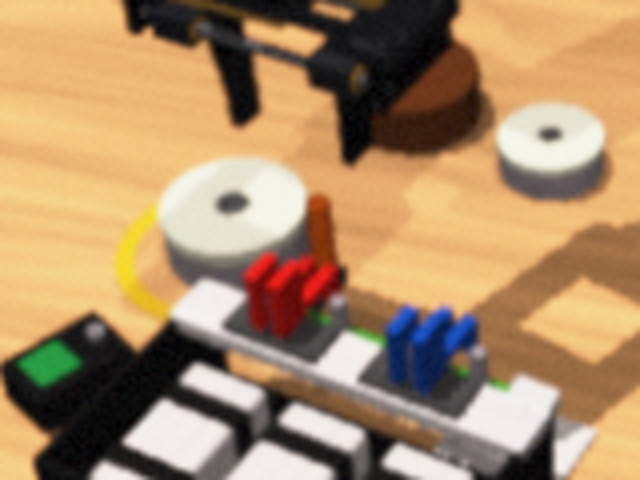

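```bash
python3 -m jog '[[[-2,6,0],[0,0,0],0.2],[[-2,6,25],[0,0,0],0.2],[[-2,6,50],[0,0,0],0.2],[[-2,6,70],[0,0,0],0.2],[[-2,6,74],[0,0,0],0.2],[[-2,6,74],[0,0,0],0.2],[[-2,6,74],[0,0,0],0.8],[[-2,6,74],[0,0,0],1],[[-2,6,74],[0,0,0],1],[[-2,6,74],[0,0,0],1],[[-2,6,74],[0,0,0],1],[[-2,6,74],[0,0,0],1]]';python3 -m jog '[[[0,0,0],[0,0,0],1],[[0,0,0],[0,0,0],1]]'; python3 go.py .608 -.081 .095 79.6
```

```text
time_s: 11.68
position: [0.6097, -0.0768, 0.0967]
tcp_rot: [[-0.983, 0.182, -0.008], [0.182, 0.983, 0.0], [0.008, -0.001, -1.0]]
force: [0.2, 1.0, 0.0]
opening: 0.438
time_s: 11.85
position: [0.6095, -0.0768, 0.0963]
tcp_rot: [[-0.983, 0.182, -0.008], [0.182, 0.983, 0.001], [0.008, -0.001, -1.0]]
force: [0.6, 0.2, 0.2]
opening: 0.277
t 11.85 p [ 0.6095 -0.0768  0.0963] F [0.6 0.2 0.2] open 0.2771740118215264 j6 [-18.  39.  89.  -0.  53. -97.]
shift [ 0.7 -4.4  1.3] turn [-0.  -0.5 -0.1]
```

```bash
python3 -m jog '[[[0,0,0],[0,0,0],1],[[0,-2,0],[0,0,0],1],[[0,-3,0],[0,0,0],1],[[0,-3,0],[0,0,0],1],[[0,-3,0],[0,0,0],1]]'; cat > arc.py <<'E'
from h import *
import sys
s=bot.read_state();R0=np.array(s["tcp_rot"]);p=np.array(s["position"])
h=np.array([.68137,.07326]);r=p[:2]-h
yd=np.radians(-10.4);x=np.array([np.cos(yd),np.sin(yd)]);y=np.array([-x[1],x[0]])
d0=np.array([r@x,r@y]);ang=lambda d:np.arctan2(-d[0],-d[1])-np.arctan2(45,165)
g0=ang(d0);print("radius",np.linalg.norm(r),"gate",g0,"F",s["force"],s["opening"],"j",np.round(s["joint_positions"],0))
rad=float(np.hypot(45,165))/1000
for g in np.arange(np.ceil(g0*10+.3)/10,1.66,float(sys.argv[1])):
    t=g+np.arctan2(45,165);q=h-rad*np.sin(t)*x-rad*np.cos(t)*y
    w=R0.T@np.r_[q-p[:2],0]*1000;print(round(g,2),q.round(3),w.round(0)[:2],"wz",round(np.degrees(g-g0),1))
E
python3 arc.py .08
```

```text
time_s: 12.27
position: [0.6087, -0.0803, 0.0962]
tcp_rot: [[-0.983, 0.181, -0.009], [0.181, 0.983, -0.0], [0.009, -0.002, -1.0]]
force: [-2.0, -4.0, 0.8]
opening: 0.176
radius 0.1698374438530664 gate -0.005886151915108884 F [-2.02820193 -4.00763133  0.82166764] 0.17578696183503323 j [-18.  39.  89.  -0.  52. -97.]
0.1 [ 0.592 -0.073] [18.  4.] wz 6.1
0.18 [ 0.581 -0.065] [30. 10.] wz 10.7
0.26 [ 0.57  -0.057] [42. 16.] wz 15.2
0.34 [ 0.56  -0.047] [54. 24.] wz 19.8
0.42 [ 0.551 -0.037] [65. 32.] wz 24.4
0.5 [ 0.542 -0.027] [75. 41.] wz 29.0
0.58 [ 0.535 -0.015] [84. 51.] wz 33.6
0.66 [ 0.528 -0.003] [93. 61.] wz 38.2
0.74 [0.523 0.009] [101.  73.] wz 42.7
0.82 [0.518 0.022] [108.  84.] wz 47.3
0.9 [0.515 0.035] [114.  97.] wz 51.9
0.98 [0.512 0.049] [118. 109.] wz 56.5
1.06 [0.511 0.062] [122. 123.] wz 61.1
1.14 [0.51  0.076] [125. 136.] wz 65.7
1.22 [0.511 0.09 ] [127. 150.] wz 70.2
1.3 [0.513 0.103] [127. 163.] wz 74.8
1.38 [0.516 0.117] [127. 177.] wz 79.4
1.46 [0.52 0.13] [125. 190.] wz 84.0
1.54 [0.525 0.143] [123. 204.] wz 88.6
1.62 [0.531 0.155] [119. 217.] wz 93.2
```

```bash
python3 -m jog '[[[9,2,0],[0,0,3],1],[[18,4,0],[0,0,6],1],[[30,10,0],[0,0,10.7],1],[[42,16,0],[0,0,15.2],1],[[54,24,0],[0,0,19.8],1],[[65,32,0],[0,0,24.4],1],[[75,41,0],[0,0,29],1],[[84,51,0],[0,0,33.6],1],[[93,61,0],[0,0,38.2],1],[[101,73,0],[0,0,42.7],1],[[108,84,0],[0,0,47.3],1],[[114,97,0],[0,0,52],1]]'; python3 arc.py .08
```

```text
time_s: 13.27
position: [0.5157, 0.0375, 0.0963]
tcp_rot: [[-0.458, 0.889, -0.006], [0.889, 0.458, 0.002], [0.004, -0.004, -1.0]]
force: [4.0, 1.1, -8.7]
opening: 0.173
radius 0.1695379735528085 gate 0.9102157309703599 F [ 3.99530718  1.12723676 -8.69751233] 0.17315035352904937 j [ -8.  33. 104.   0.  43. -36.]
1.0 [0.512 0.052] [15.  3.] wz 5.1
1.08 [0.511 0.066] [28.  8.] wz 9.7
1.16 [0.51 0.08] [40. 15.] wz 14.3
1.24 [0.512 0.093] [51. 22.] wz 18.9
1.32 [0.514 0.107] [63. 30.] wz 23.5
1.4 [0.517 0.12 ] [73. 39.] wz 28.1
1.48 [0.521 0.133] [82. 49.] wz 32.6
1.56 [0.526 0.146] [91. 59.] wz 37.2
1.64 [0.533 0.158] [99. 70.] wz 41.8
```

Still gripped and past the click-stop; on to about 1.58.

```bash
python3 -m jog '[[[7,1,0],[0,0,2.5],1],[[15,3,0],[0,0,5],1],[[28,8,0],[0,0,9.7],1],[[40,15,0],[0,0,14.3],1],[[51,22,0],[0,0,18.9],1],[[63,30,0],[0,0,23.5],1],[[73,39,0],[0,0,28],1],[[82,49,0],[0,0,32.6],1],[[89,57,0],[0,0,36],1],[[93,61,0],[0,0,38],1],[[93,61,0],[0,0,38],1],[[93,61,0],[0,0,38],1]]'; python3 -m jog '[[[0,0,0],[0,0,0],1],[[0,0,0],[0,0,0],1],[[0,0,0],[0,0,0],1]]'; python3 arc.py .1
python3 - <<'E'
from h import *
a=vision.capture("scene")[120:300,100:300,::-1];b=vision.capture("top")[90:270,190:390,::-1]
cv2.imwrite("pics/g.png",cv2.resize(np.hstack([a,b]),(800,360),interpolation=cv2.INTER_CUBIC))
E
```

```text
time_s: 14.27
position: [0.5285, 0.1473, 0.0963]
tcp_rot: [[0.18, 0.984, -0.003], [0.984, -0.18, 0.0], [-0.0, -0.003, -1.0]]
force: [5.8, -3.0, -8.7]
opening: 0.174
time_s: 14.52
position: [0.5282, 0.1469, 0.0963]
tcp_rot: [[0.181, 0.983, -0.003], [0.983, -0.181, 0.0], [-0.0, -0.003, -1.0]]
force: [4.8, -2.8, -8.7]
opening: 0.171
radius 0.1699291561022963 gate 1.5710665795376904 F [ 4.82883569 -2.83399658 -8.71491915] 0.1706154225167661 j [ 4. 35. 99.  0. 46. 14.]
```

View pics/g.png

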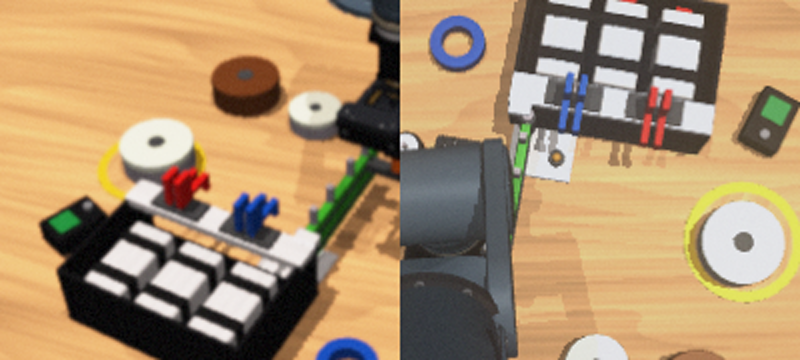

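```bash
python3 - <<'E'
from h import *
t=ray("top",[[361.5,211]],.04)[0];s=ray("top",[[361,210.5]],0)[0];d=np.hypot(*(t-s)[:2]);print(t,s,d,bot.read_state()["force"])
if d<.02: print(bot.hand_in())
E
```

```text
[ 0.53419473 -0.1836418   0.04      ] [ 0.5405142 -0.1922276  0.       ] 0.010660751737355045 [ 5.82406246 -3.27237333 -7.97300704]
the job is handed in; nothing more can be done
None
```

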